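# Put the wrench back on its peg and the sockets in the tray

### The arm

A 6-joint arm with a two-finger parallel gripper is mounted at the origin on the work surface. World frame = base frame: x ahead of the robot, y to its left, z up, the work surface at z = 0. Lengths are in mm, angles in rad, forces in N, time in s.
With the tool pointing down it reaches from about 350 to 975 mm from the base axis. Payload 7.1 kg.
Tool frame: the origin (TCP) lies midway between the tips of the shut fingers; the grasp point (between the pads) lies 19 mm behind it; z points along the fingers, y is the line along which they close (so a half turn about z gives the same grasp; the last joint's range is limited). The gripper opens to 88 mm and grips with 3 to 60 N. Pads are 20 mm wide; open, the fingers measure 115 mm over their backs; the gripper's body (75 mm by 178 mm) begins 61 mm behind the grasp point.
Start: joints at [-1.254, 0.423, 1.63, -0, 1.089, -0.019], TCP at [205.97, -590.069, 222.675] pointing down, gripper open.
Joint ranges: [-3, 3], [-0.9, 2.11], [0.09, 2.58], [-1.31, 4.45], [0.11, 2.69], [-2.54, 2.54]. Speed limits (rad/s): [2.39, 2.39, 3.01, 3.14, 3.14, 3.14].

### API

Orientations are given as a rotation vector (axis times angle).
In Python, from workcell import ctrl gives the robot as it stands.
- The arm moves only by the shell command python3 -m pendant 'ROWS'. ROWS is a JSON object of lists of equal length, an entry for each row: "grip": the opening, from -1 (shut) to 1 (fully open); "linear": the shift along the tool's x, y, z in mm, a list of three; "angular": the turn, a rotation vector about the tool's x, y, z in rad, a list of three. In form: {"grip": [grip, ...], "linear": [[tx, ty, tz], ...], "angular": [[ax, ay, az], ...]}. A call has 1 to 12 rows; each row shifts and turns the commanded pose from where the row before left it, along the tool's axes as they then stand; what a row does not reach is not made up. A row lasts 1/12 s, in which the tool goes at most 41.7 mm and 7.16 degrees, less where a joint would pass 70% of its speed; a pose out of reach is approached as far as the arm can. A call with a gripper value outside its range is refused whole. The fingers move at their own pace and stop on an object; the grip force is fixed at half the most. Time passes only in rows, so rows that do not move let the fingers close. It gives the time, the measured TCP pose, the force, the opening and the grip force at its end, in the units of the state.
- ctrl.get_obs(): the state, without advancing time (a new reading comes with each control period).
- ctrl.get_image(name): name is "side" or "top"; returns the picture (480x640x3 uint8, red, green, blue); there is no depth.
- ctrl.camera_params(name): a dict with "vfov" (degrees; the focal length in pixels is half the picture's height over the tangent of half this angle, whatever the lens; pixels are square), "cx", "cy" (the principal point, pixels), "k1" (the pictures are not rectified: a ray, as slopes to the right and down, at radius r is drawn at 1 + k1 r^2 times it, then the intrinsics apply), "R" (3x3) and "t" (3): a world point X has camera coordinates R X + t. Camera axes: x right, y down, z forward; pixel columns grow to the right and rows downward; lengths in mm; the calibration is good to about 2 mm. A picture is of the moment at which its call begins. camera_params takes no time and is no camera call.
- ctrl.close_job(): hands the job in; it is judged then, once.
The state is a dict: "t": time; "qpos": joint angles; "qvel": joint speeds; "joint_torque": joint torques, N m; "ee_pos": TCP position; "orientation": TCP orientation; "ft_force": force on the tool from outside, world axes, zero at the start; "moment": the same for the moment, N m; "width": finger opening in mm; "grasp_force": force on a finger pad.
Only numpy, scipy, OpenCV 4.12 (cv2) and the standard library are available. Lean on these libraries where they do the work, as an engineer would, in place of code of your own. Each camera call takes 0.05 s, during which the arm holds its last target. There are 200 camera calls.

### The job

Tidy up the bench after the job: put both loose sockets into the open tray, and hang the larger of the two wrenches by its ring eye on the free steel peg in the middle of the leaning pegboard stand, pushed fully home against the board with its jaw end hanging down. Leave the small wrench, the spray can and the tape measure where they are.

Things in the scene. Friction and masses are not known exactly. Their poses are not given: they have to be found in the camera images.
- wrench: the larger of two steel combination wrenches, lying flat: 184 mm long, 0.11 to 0.22 kg, both ends 10 mm thick. Shank 124 mm long, 12 mm wide, 8 mm thick (1 to 9 mm above the bench). Origin at the shank's middle, on the underside, within 12 mm of the balance point; x along the shank to the ring eye, z up. The ring end starts pointing roughly away from the robot.
- wrench_eye (a point): centre of the large wrench's ring eye, 75 mm from the wrench's origin along its x, at mid thickness (5 mm from either flat). The eye is 30 mm in outer diameter with a round through hole 16.5 mm in diameter, axis along the wrench's z; axes as the wrench
- wrench_jaw (a point): the jaw end of the large wrench, 75 mm from the middle of the shank, at mid thickness; axes as the wrench
- small_wrench: bystander: a wrench of the same form, 132 mm long (eye 22 mm outside), lying on the bench beside the large one, on either side; leave it alone. Origin at the middle of its shank
- stand: fixed pegboard stand, 240 mm wide: white perforated board on a dark foot. Origin on the bench below the slot; the face looks to -x, towards the robot; z up. The board leans back (top away) 28 degrees from vertical, top 259 mm high; foot 14 mm high, x = -108 to +82 mm. Other tools are fixed along both side edges, 80 mm and more from the middle, up to 10 mm proud.
- slot (a point): middle of the 62 mm long level slot in the board's face, 200 mm above the bench; axes as the stand. From it the one free peg, a round steel rod 11 mm in diameter, runs 50 mm towards the robot and up, 42 degrees from vertical. The peg is clamped firmly up to 20 mm to either side (stand's y) of this point: where exactly is not measured and must be found by touch or sight.
- tip (a point): where the centre of the peg's end would be if it stood in the middle of the slot: 50 mm from point slot along (-sin 42, 0, cos 42) in the stand's axes; the true end is up to 20 mm to either side. The end is flat with a 1.5 mm rounded edge. An eye slid square down the peg meets the board with its centre about 10 mm from point slot; let go, the wrench drops about 20 degrees against the board.
- tray: fixed grey open tray, 150 (x) x 120 (y) x 35 mm high, walls 4 mm; origin at the centre of its underside, z up
- deep_socket: steel deep socket standing upright: cylinder 25 mm in diameter, 55 mm high, about 0.11 kg; origin at the centre of its underside, z up
- deep_socket_center (a point): centre of the deep socket, 27.5 mm above its underside
- short_socket: steel short socket standing upright: cylinder 32 mm in diameter, 34 mm high, about 0.09 kg; origin at the centre of its underside, z up
- short_socket_center (a point): centre of the short socket, 17 mm above its underside
- spray_can: bystander: spray can 60 mm in diameter, 170 mm high, standing; origin under it
- tape_measure: bystander: black tape measure 60 x 32 x 60 mm, standing on its edge; origin under it
Mind the look-alikes: they are no part of the job. What is shaped like the wrench but yellow is not meant.

How it is judged (in metres and radians):
At the end, for the whole second after the job is handed in: The large wrench hangs still, its eye centre from 18 mm before to 4 mm behind the slot's middle (stand's x), within 26 mm sideways, 8 mm below to 12 mm above it, its jaw 90 mm or more below; both sockets rest inside the tray walls, centres less than 42 mm above its underside (x of wrench_eye in the frame of slot between -0.018 and 0.004 m and y of wrench_eye in the frame of slot between -0.026 and 0.026 m and z of wrench_eye in the frame of slot between -0.008 and 0.012 m and z of wrench_jaw in the frame of slot below -0.09 m and linear speed of wrench below 0.02 m/s and angular speed of wrench below 0.15 rad/s and x of deep_socket_center in the frame of tray between -0.071 and 0.071 m and y of deep_socket_center in the frame of tray between -0.056 and 0.056 m and z of deep_socket_center in the frame of tray between 0 and 0.042 m and linear speed of each of deep_socket, short_socket below 0.03 m/s and x of short_socket_center in the frame of tray between -0.071 and 0.071 m and y of short_socket_center in the frame of tray between -0.056 and 0.056 m and z of short_socket_center in the frame of tray between 0 and 0.042 m); the robot touches nothing.
It fails at once if the small wrench is shifted by more than 30 mm (distance of small_wrench from where it was at the start of the episode above 0.03 m).
It fails at once if the spray can is shifted by more than 30 mm (distance of spray_can from where it was at the start of the episode above 0.03 m).
It fails at once if the tape measure is shifted by more than 30 mm (distance of tape_measure from where it was at the start of the episode above 0.03 m).
It also fails if it takes over 67 s, if anything falls off the work surface, if the arm or the gripper's body presses on something with over 40 N, if the wrist force passes 120 N, or if a joint passes its speed limit or range.

## Working session

There is one attempt and no reset: what is moved stays moved. The work goes in short steps, Python scripts to look and compute and a shell command to move; the robot and the scene stay as the last step left them, time stands still between calls to the robot, and variables do not carry over. Pictures are saved under pics/ and viewed, at most 12 in all, crops included, and the job is handed in when it is done.

```bash
mkdir -p pics; ls
python3 - <<'E'
from workcell import ctrl
import cv2
for n in("side","top"):
    im=ctrl.get_image(n); cv2.imwrite(f"pics/{n}0.png",im[:,:,::-1]); print(n,ctrl.camera_params(n))
print(ctrl.get_obs())
E
```

```text
pics
side {'vfov': 42.99044428830206, 'cx': 325.66259768714895, 'cy': 235.9587864453987, 'k1': -0.18143282616053458, 'R': array([[ 0.80020935, -0.5992484 , -0.02379796],
       [-0.31701791, -0.3889804 , -0.86498202],
       [ 0.50908215,  0.69971108, -0.50123823]]), 't': array([-473.38621704,  193.38463492, 1552.81489933])}
top {'vfov': 48.93814216630887, 'cx': 331.8305612368751, 'cy': 243.5083767473392, 'k1': -0.015175751231713894, 'R': array([[ 0.02240554, -0.999621  ,  0.01599541],
       [-0.99252685, -0.02416048, -0.11961076],
       [ 0.11995188, -0.01319593, -0.992692  ]]), 't': array([-192.79710772,  469.45393269, 1689.91026968])}
{'t': 0.1, 'qpos': array([-1.25404190e+00,  4.23732704e-01,  1.63059366e+00, -5.81227613e-06,
        1.08859226e+00, -1.89767132e-02]), 'qvel': array([-0.00087882, -0.00026289, -0.00163664,  0.00061152,  0.00022958,
       -0.00059692]), 'joint_torque': array([ 1.11919286e-03, -5.45613277e+01, -2.74326378e+01,  6.45930693e-02,
        1.88717432e-02, -1.98258715e-05]), 'ee_pos': array([ 205.79631628, -589.62826185,  222.00705853]), 'orientation': array([-3.09614043e+00, -5.24677182e-01,  3.16828853e-04]), 'ft_force': array([ 0.2709906 ,  0.2127234 , -0.03008532]), 'moment': array([ 0.01086395, -0.0124015 , -0.05497682]), 'grasp_force': 0.0, 'width': 88.1051467153515}
```

View pics/top0.png

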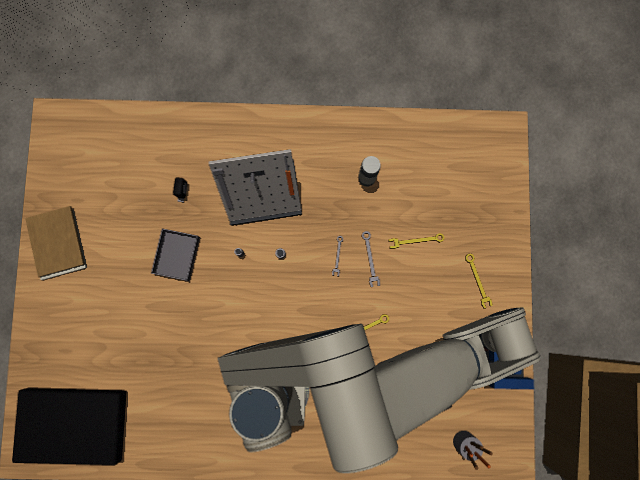

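View pics/side0.png

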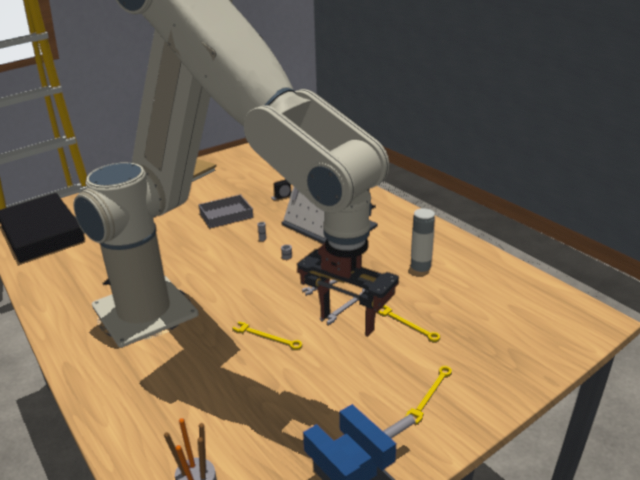

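Look-alikes (top view): large steel wrench, eye (366,237) and jaw (375,283); small steel wrench, (340,240) to (336,273); yellow wrenches at (415,241), (478,280) and (375,322). I choose the longer steel one at (370,260). The sockets are at (239,253) and (280,254), the tray at (176,256), the stand at (257,187), the can at (370,170) and the tape measure at (181,188).

```bash
cat > h.py <<'E'
import numpy as np, cv2
from workcell import ctrl
def cam(n):
    p=ctrl.camera_params(n); f=240/np.tan(np.radians(p['vfov']/2)); return p,f
def ray(n,u,v):
    p,f=cam(n); d=np.array([(u-p['cx'])/f,(v-p['cy'])/f]); s=d.copy()
    for _ in range(20): s=d/(1+p['k1']*(s@s))
    R=p['R']; return -R.T@p['t'], R.T@np.r_[s,1]
def onz(n,u,v,z=0):
    o,d=ray(n,u,v); return o+d*(z-o[2])/d[2]
def proj(n,X):
    p,f=cam(n); c=p['R']@np.asarray(X,float)+p['t']; s=c[:2]/c[2]; s=s*(1+p['k1']*(s@s)); return s*f+[p['cx'],p['cy']]
E
python3 - <<'E'
from h import *
im=cv2.imread('pics/top0.png')
c=im[140:300,150:400]; cv2.imwrite('pics/crop1.png',cv2.resize(c,None,fx=3.2,fy=3.2,interpolation=cv2.INTER_CUBIC)[:600,:800])
hsv=cv2.cvtColor(im,cv2.COLOR_BGR2HSV)
m=(hsv[...,1]<70).astype(np.uint8)*255
m[:100]=0;m[320:]=0
n,l,s,ce=cv2.connectedComponentsWithStats(m)
for i in range(1,n):
    if 25<s[i,4]<9000 and s[i,0]<400 and s[i,1]<300: 
        pts=np.argwhere(l==i)[:,::-1].astype(np.float32); r=cv2.minAreaRect(pts)
        print(s[i],ce[i].round(1),np.round(cv2.boxPoints(r),1).tolist())
E
```

```text
[   0  100   33  220 5013] [ 11.7 192.6] [[0.0, 319.0], [0.0, 100.0], [32.0, 100.0], [32.0, 319.0]]
[ 209  149   93   76 5006] [256.5 186.3] [[208.39999389648438, 161.10000610351562], [291.70001220703125, 148.3000030517578], [301.79998779296875, 213.89999389648438], [218.5, 226.6999969482422]]
[359 156  22  30 472] [368.8 170.4] [[356.70001220703125, 183.1999969482422], [364.1000061035156, 153.8000030517578], [381.70001220703125, 158.1999969482422], [374.3999938964844, 187.60000610351562]]
[173 178  14  24 195] [180.  188.6] [[171.8000030517578, 200.0], [175.1999969482422, 177.60000610351562], [187.60000610351562, 179.5], [184.1999969482422, 201.89999389648438]]
[ 40 210  47  70 269] [ 68.2 260.6] [[39.20000076293945, 278.6000061035156], [72.5999984741211, 209.8000030517578], [105.9000015258789, 226.0], [72.5, 294.79998779296875]]
[ 151  229   49   52 1770] [175.  254.5] [[150.8000030517578, 272.79998779296875], [161.60000610351562, 227.10000610351562], [199.60000610351562, 236.10000610351562], [188.8000030517578, 281.70001220703125]]
[362 231  13  45 170] [368.9 251.7] [[361.5, 231.39999389648438], [369.6000061035156, 230.5], [374.3999938964844, 275.0], [366.29998779296875, 275.79998779296875]]
[332 236  11  40 123] [337.4 256.1] [[331.6000061035156, 274.8999938964844], [335.3999938964844, 235.5], [342.5, 236.10000610351562], [338.70001220703125, 275.5]]
[234 248  10   9  62] [238.6 251.9] [[233.0, 253.0], [236.1999969482422, 246.60000610351562], [244.60000610351562, 250.8000030517578], [241.39999389648438, 257.20001220703125]]
[275 248  11  11  80] [280. 253.] [[273.79998779296875, 250.60000610351562], [281.79998779296875, 246.60000610351562], [286.20001220703125, 255.39999389648438], [278.20001220703125, 259.3999938964844]]
[369 276  11  11  61] [374.  280.4] [[368.5, 277.20001220703125], [378.3999938964844, 275.79998779296875], [379.70001220703125, 284.8999938964844], [369.79998779296875, 286.29998779296875]]
```

View pics/crop1.png

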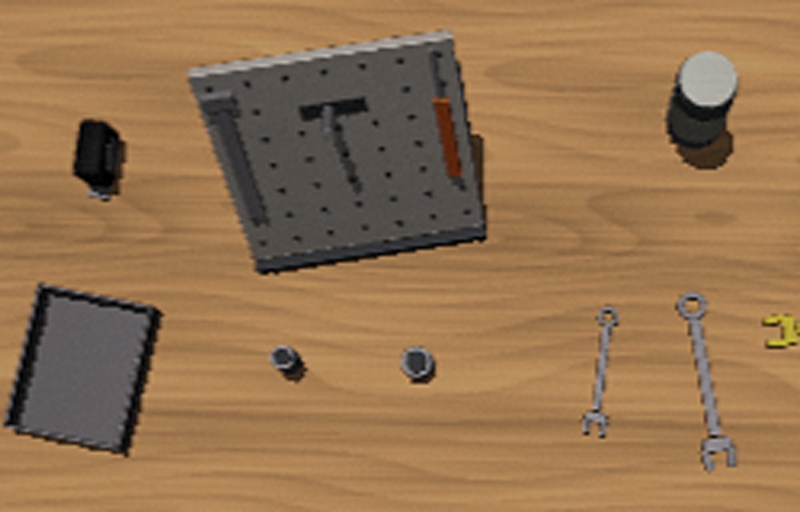

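Run:
```python
from h import *
im=cv2.imread('pics/top0.png')
c=im[145:232,205:305]; cv2.imwrite('pics/crop2.png',cv2.resize(c,None,fx=6.8,fy=6.8,interpolation=cv2.INTER_CUBIC))
k=lambda x,y:(x/3.2+150-.35,y/3.2+140-.35)
def pt(x,y,z): return onz('top',*k(x,y),z)
print('foot',pt(262,272,0),pt(486,240,0))
a,b=pt(191,72,259),pt(451,35,259);print('top edge',a,b,np.linalg.norm(a-b))
a,b=pt(301,112,200),pt(368,103,200);print('slot',a,b,np.linalg.norm(a-b),(a+b)/2)
t=[pt(*q,35) for q in((40,287),(160,308),(128,452),(8,426))]; print('tray',np.round(t,1),np.mean(t,0),[np.linalg.norm(t[i]-t[i-1]) for i in range(4)])
print('deep',pt(285,357,55),'short',pt(417,362,34))
e,j=pt(692,306,10),pt(718,452,10);print('eye',e,'jawmid',j, np.linalg.norm(e-j))
print('shank',pt(700,340,9),pt(713,425,9))
print('small',pt(607,317,7),pt(595,425,7))
print('can',pt(707,80,170),'tape',pt(98,150,30))
```

```text
foot [532.42254971 152.55386795   0.        ] [571.92549524 -78.89251041   0.        ]
top edge [672.59803965 177.88158853 259.        ] [712.89366729 -53.84275116 259.        ] 235.20184355260653
slot [653.2454581   87.33558579 200.        ] [663.43130464  25.45299292 200.        ] 62.715283375708616 [658.33838137  56.39428935 200.        ]
tray [[506.1 370.6  35. ]
 [487.6 247.9  35. ]
 [341.1 272.3  35. ]
 [364.3 394.2  35. ]] [424.7927634 321.2431694  35.       ] [np.float64(143.77591743421613), np.float64(124.1263367090429), np.float64(148.55165636714452), np.float64(124.01271204720251)]
deep [438.70766559 115.85893628  55.        ] short [438.98046555 -14.31825763  34.        ]
eye [ 506.38607316 -294.11286147   10.        ] jawmid [ 356.25946227 -322.97129387   10.        ] 152.87513995758147
shank [ 471.32162022 -302.97450133    9.        ] [ 383.86027561 -317.57048074    9.        ]
small [ 493.15956854 -206.55051997    7.        ] [ 381.16043102 -196.55318518    7.        ]
can [ 702.16727607 -292.76745416  170.        ] tape [650.58051415 321.37754314  30.        ]
```

View pics/crop2.png

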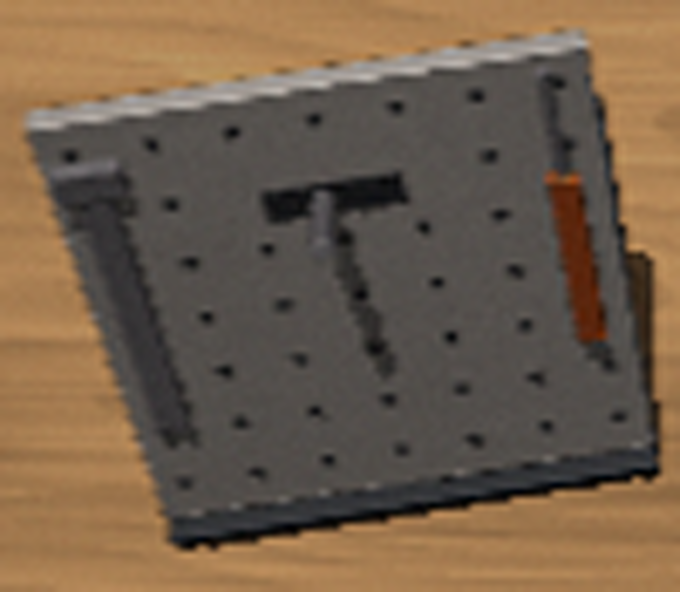

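The close crop of the top view confirms the layout: the peg base is at crop2 (320,195), the peg end near (322,250), and the slot spans (263,205) to (408,188). The 62.7 mm slot length, 153 mm eye-to-jaw distance and tray sides all agree with the given sizes. The longer steel wrench in crop1, eye (692,306), is the right one.

```bash
cat >> h.py <<'E'
from scipy.spatial.transform import Rotation as Ro
YAW=np.radians(9.7)
def tool(yaw,tilt=0): # tool z down, tilted forward by tilt
    return (Ro.from_euler('z',yaw)*Ro.from_euler('y',-tilt)*Ro.from_matrix(np.diag([1,-1,-1.]))) 
def cur():
    o=ctrl.get_obs(); return o['ee_pos'],Ro.from_rotvec(o['orientation']),o
def plan(pos,R=None):
    p,Rc,o=cur(); R=R or Rc
    d=Rc.inv().apply(np.array(pos)-p); a=(Rc.inv()*R).as_rotvec()
    print('lin in present tool axes',d.round(1),'in target axes',R.inv().apply(np.array(pos)-p).round(1),'ang',a.round(3),'rows>=',np.ceil(np.linalg.norm(d)/40),'t',round(o['t'],2))
SL=np.array([658.5,55.7,200]); RS=Ro.from_euler('z',YAW)
def st(v): return SL+RS.apply(v)
PEG=np.array([-np.sin(np.radians(42)),0,np.cos(np.radians(42))])
E
python3 - <<'E'
from h import *
plan([439,-14.3,150],tool(YAW))
for y in (0,5,10):
    for s in (0,20,50): print(y,s,((proj('top',st(PEG*s+[0,y,0]))-[205,145]+.5)*6.8).round())
for n in('side','top'): p=ctrl.camera_params(n);print(-p['R'].T@p['t'])
E
```

```text
lin in present tool axes [ 409.7 -466.3   72.6] in target axes [ 326.8 -527.8   72. ] ang [-0.001  0.     0.166] rows>= 16.0 t 0.1
0 0 [339. 195.]
0 20 [339. 216.]
0 50 [338. 249.]
5 0 [328. 197.]
5 20 [328. 218.]
5 50 [327. 251.]
10 0 [317. 198.]
10 20 [316. 220.]
10 50 [315. 252.]
[ -350.39588015 -1294.97489856   934.33879207]
[ 267.55744072 -159.08187433 1736.79601923]
```

```bash
python3 -m pendant '{"grip":[1,1,1,1,1,1,1,1,1,1,1,1],"linear":[[0,0,0],[0,0,0],[18.2,-29.3,4],[18.2,-29.3,4],[18.2,-29.3,4],[18.2,-29.3,4],[18.2,-29.3,4],[18.2,-29.3,4],[18.2,-29.3,4],[18.2,-29.3,4],[18.2,-29.3,4],[18.2,-29.3,4]],"angular":[[0,0,0.083],[0,0,0.083],[0,0,0],[0,0,0],[0,0,0],[0,0,0],[0,0,0],[0,0,0],[0,0,0],[0,0,0],[0,0,0],[0,0,0]]}'
python3 -m pendant '{"grip":[1,1,1,1,1,1,1,1,1],"linear":[[18.2,-29.3,4],[18.2,-29.3,4],[18.2,-29.3,4],[18.2,-29.3,4],[18.2,-29.3,4],[18.2,-29.3,4],[18.2,-29.3,4],[18.2,-29.3,4],[0,0,0]],"angular":[[0,0,0],[0,0,0],[0,0,0],[0,0,0],[0,0,0],[0,0,0],[0,0,0],[0,0,0],[0,0,0]]}'
python3 -c "
from h import *
plan([439,-14.3,6],tool(YAW))"
```

```text
t: 1.1
ee_pos: [335.9, -268.9, 182.4]
orientation: [-3.13, -0.266, 0.0]
ft_force: [1.1, -0.4, 0.4]
width: 87.7
grasp_force: 0.0
t: 1.85
ee_pos: [441.4, -10.8, 150.2]
orientation: [-3.129, -0.273, -0.001]
ft_force: [-0.1, -0.6, -0.8]
width: 87.6
grasp_force: 0.0
lin in present tool axes [ -3.1   3.2 144.2] in target axes [ -2.9   3.1 144.2] ang [-0.001 -0.001  0.005] rows>= 4.0 t 1.85
```

```bash
python3 -m pendant '{"grip":[1,1,1,1],"linear":[[-3,3,30],[0,0,30],[0,0,20],[0,0,0]],"angular":[[0,0,0],[0,0,0],[0,0,0],[0,0,0]]}'
python3 -c "
from h import *
plan([439,-14.3,6],tool(YAW))"
```

```text
t: 2.18
ee_pos: [434.4, -18.5, 67.7]
orientation: [-3.129, -0.266, 0.01]
ft_force: [-1.3, 0.8, -0.8]
width: 87.5
grasp_force: 0.0
lin in present tool axes [ 5.7 -3.2 61.7] in target axes [ 5.3 -3.3 61.7] ang [-0.002  0.007  0.001] rows>= 2.0 t 2.18
```

```bash
python3 -m pendant '{"grip":[1,1,1,1],"linear":[[0,0,0],[0,0,0],[0,0,0],[0,0,0]],"angular":[[0,0,0],[0,0,0],[0,0,0],[0,0,0]]}'
python3 -c "
from h import *
plan([439,-14.3,6],tool(YAW))"
```

```text
t: 2.52
ee_pos: [438.2, -18.6, 71.9]
orientation: [3.13, 0.266, 0.004]
ft_force: [-1.5, 0.3, 0.3]
width: 87.6
grasp_force: 0.0
lin in present tool axes [ 1.3 -4.2 65.9] in target axes [ 1.5 -4.1 65.9] ang [ 0.001 -0.002  0.   ] rows>= 2.0 t 2.52
```

```bash
python3 -m pendant '{"grip":[1,1,1,1,-1,-1,-1,-1,-1,-1,-1,-1],"linear":[[1.4,-4,20],[0,0,20],[0,0,15],[0,0,10],[0,0,0],[0,0,0],[0,0,0],[0,0,0],[0,0,0],[0,0,0],[0,0,0],[0,0,0]],"angular":[[0,0,0],[0,0,0],[0,0,0],[0,0,0],[0,0,0],[0,0,0],[0,0,0],[0,0,0],[0,0,0],[0,0,0],[0,0,0],[0,0,0]]}'
python3 -c "
from h import *
plan([450,321,100],tool(YAW))"
```

```text
t: 3.52
ee_pos: [438.1, -14.2, 5.9]
orientation: [3.13, 0.266, 0.001]
ft_force: [-0.0, 0.6, 0.1]
width: 38.0
grasp_force: 0.0
lin in present tool axes [  68.4 -328.3  -94.1] in target axes [  68.2 -328.4  -94.1] ang [ 0.    -0.     0.001] rows>= 9.0 t 3.52
```

```bash
python3 -m pendant '{"grip":[-1,-1,-1,-1,-1,-1,-1,-1,-1,-1],"linear":[[0,0,0],[0,0,0],[0,0,0],[0,0,0],[0,0,-20],[0,0,-25],[0,0,-25],[0,0,-20],[0,0,-4],[0,0,0]],"angular":[[0,0,0],[0,0,0],[0,0,0],[0,0,0],[0,0,0],[0,0,0],[0,0,0],[0,0,0],[0,0,0],[0,0,0]]}'
python3 -m pendant '{"grip":[-1,-1,-1,-1,-1,-1,-1,-1,-1,-1,-1,-1],"linear":[[7.1,-32.8,0],[7.1,-32.8,0],[7.1,-32.8,0],[7.1,-32.8,0],[7.1,-32.8,0],[7.1,-32.8,0],[7.1,-32.8,0],[7.1,-32.8,0],[7.1,-32.8,0],[7.1,-32.8,0],[0,0,20],[0,0,20]],"angular":[[0,0,0],[0,0,0],[0,0,0],[0,0,0],[0,0,0],[0,0,0],[0,0,0],[0,0,0],[0,0,0],[0,0,0],[0,0,0],[0,0,0]]}'
python3 -m pendant '{"grip":[-1,-1,-1,-1],"linear":[[0,0,0],[0,0,0],[0,0,0],[0,0,0]],"angular":[[0,0,0],[0,0,0],[0,0,0],[0,0,0]]}'
python3 - <<'E'
from h import *
plan([454.4,316.5,12],tool(YAW))
cv2.imwrite('pics/side1.png',ctrl.get_image('side')[:,:,::-1]);cv2.imwrite('pics/top1.png',ctrl.get_image('top')[:,:,::-1])
E
```

```text
t: 4.35
ee_pos: [438.9, -14.2, 100.6]
orientation: [3.13, 0.266, 0.005]
ft_force: [-0.2, -0.3, -1.2]
width: 31.9
grasp_force: 30.0
t: 5.35
ee_pos: [452.5, 323.3, 58.0]
orientation: [-3.129, -0.271, -0.002]
ft_force: [0.2, 0.4, -1.8]
width: 31.4
grasp_force: 30.0
t: 5.68
ee_pos: [453.0, 320.9, 60.1]
orientation: [-3.13, -0.265, -0.001]
ft_force: [0.3, -0.8, -0.5]
width: 31.3
grasp_force: 30.0
lin in present tool axes [ 0.6  4.6 48.1] in target axes [ 0.7  4.6 48.1] ang [-0.    -0.001 -0.   ] rows>= 2.0 t 5.68
```

View pics/side1.png

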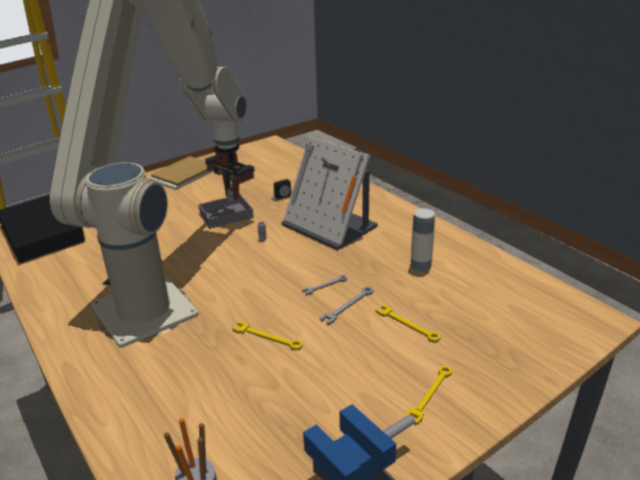

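```bash
python3 -m pendant '{"grip":[-1,-1,-1,-1,0.2,0.2,0.2,0.2,0.2,0.2,0.2,0.2],"linear":[[0.6,4.6,18],[0,0,16],[0,0,13],[0,0,0],[0,0,0],[0,0,0],[0,0,0],[0,0,-20],[0,0,-30],[0,0,-30],[0,0,-20],[0,0,0]],"angular":[[0,0,0],[0,0,0],[0,0,0],[0,0,0],[0,0,0],[0,0,0],[0,0,0],[0,0,0],[0,0,0],[0,0,0],[0,0,0],[0,0,0]]}'
python3 -m pendant '{"grip":[1,1,1,1,1,1,1,1,1,1],"linear":[[-8.2,32.5,0],[-8.2,32.5,0],[-8.2,32.5,0],[-8.2,32.5,0],[-8.2,32.5,0],[-8.2,32.5,0],[0,0,0],[0,0,0],[0,0,0],[0,0,0]],"angular":[[0,0,0],[0,0,0],[0,0,0],[0,0,0],[0,0,0],[0,0,0],[0,0,0],[0,0,0],[0,0,0],[0,0,0]]}'
python3 - <<'E'
from h import *
plan([438.7,115.9,20],tool(YAW))
E
```

```text
t: 6.78
ee_pos: [456.6, 318.6, 117.8]
orientation: [-3.126, -0.266, -0.012]
ft_force: [1.1, 0.2, -0.8]
width: 52.8
grasp_force: 0.0
t: 7.62
ee_pos: [438.8, 117.1, 112.7]
orientation: [-3.13, -0.268, -0.001]
ft_force: [-1.1, 0.2, 0.3]
width: 88.0
grasp_force: 0.0
lin in present tool axes [-0.4  1.2 92.7] in target axes [-0.3  1.1 92.7] ang [-0.    -0.001  0.001] rows>= 3.0 t 7.62
```

```bash
python3 -m pendant '{"grip":[1,1,1,1,-1,-1,-1,-1,-1,-1,-1,-1],"linear":[[-0.4,1.2,25],[0,0,27],[0,0,25],[0,0,15.5],[0,0,0],[0,0,0],[0,0,0],[0,0,0],[0,0,0],[0,0,0],[0,0,0],[0,0,0]],"angular":[[0,0,0],[0,0,0],[0,0,0],[0,0,0],[0,0,0],[0,0,0],[0,0,0],[0,0,0],[0,0,0],[0,0,0],[0,0,0],[0,0,0]]}'
python3 -m pendant '{"grip":[-1,-1,-1,-1,-1,-1,-1,-1,-1,-1],"linear":[[0,0,0],[0,0,0],[0,0,0],[0,0,0],[0,0,0],[0,0,-20],[0,0,-25],[0,0,-25],[0,0,-10],[0,0,0]],"angular":[[0,0,0],[0,0,0],[0,0,0],[0,0,0],[0,0,0],[0,0,0],[0,0,0],[0,0,0],[0,0,0],[0,0,0]]}'
python3 -m pendant '{"grip":[-1,-1,-1,-1,-1,-1,-1,-1,-1,-1,-1,-1],"linear":[[-1.3,-35.7,0],[-1.3,-35.7,0],[-1.3,-35.7,0],[-1.3,-35.7,0],[-1.3,-35.7,0],[-1.3,-35.7,0],[0,0,15],[0,0,15],[0,0,0],[0,0,0],[0,0,0],[0,0,0]],"angular":[[0,0,0],[0,0,0],[0,0,0],[0,0,0],[0,0,0],[0,0,0],[0,0,0],[0,0,0],[0,0,0],[0,0,0],[0,0,0],[0,0,0]]}'
python3 - <<'E'
from h import *
plan([395.2,325.9,25],tool(YAW))
E
```

```text
t: 8.62
ee_pos: [438.5, 114.9, 20.6]
orientation: [-3.13, -0.266, -0.001]
ft_force: [1.0, 0.6, 0.2]
width: 37.9
grasp_force: 0.0
t: 9.45
ee_pos: [439.6, 115.3, 101.9]
orientation: [-3.13, -0.266, -0.007]
ft_force: [0.8, 0.1, -0.6]
width: 24.3
grasp_force: 30.0
t: 10.45
ee_pos: [394.6, 324.4, 70.4]
orientation: [-3.13, -0.265, -0.0]
ft_force: [-0.3, 1.1, -1.3]
width: 24.4
grasp_force: 30.0
lin in present tool axes [ 0.8 -1.4 45.4] in target axes [ 0.8 -1.4 45.4] ang [-0. -0. -0.] rows>= 2.0 t 10.45
```

```bash
python3 -m pendant '{"grip":[-1,-1,-1,-1,0.2,0.2,0.2,0.2,0.2,0.2,0.2,0.2],"linear":[[0.8,-1.4,15],[0,0,16],[0,0,13.5],[0,0,0],[0,0,0],[0,0,0],[0,0,0],[0,0,-20],[0,0,-30],[0,0,-30],[0,0,-30],[0,0,0]],"angular":[[0,0,0],[0,0,0],[0,0,0],[0,0,0],[0,0,0],[0,0,0],[0,0,0],[0,0,0],[0,0,0],[0,0,0],[0,0,0],[0,0,0]]}'
python3 - <<'E'
from h import *
im=cv2.imread('pics/top1.png'); g=cv2.cvtColor(im,cv2.COLOR_BGR2HSV)
m=((g[...,1]<75)&(g[...,2]>60)).astype(np.uint8); m[:,:352]=0;m[:,385:]=0;m[:225]=0;m[292:]=0
v,u=np.nonzero(m); P=np.array([onz('top',a+0.0,b+0.0,9)[:2] for a,b in zip(u,v)])
vx,vy,x0,y0=cv2.fitLine(P[(v>242)&(v<272)].astype(np.float32),cv2.DIST_HUBER,0,.01,.01).ravel(); s=np.sign(vx)
d=np.array([vx,vy])*s; q=(P-[x0,y0])@d; w=(P-[x0,y0])@[-d[1],d[0]]
print('yaw',np.degrees(np.arctan2(d[1],d[0])),'ends',q.min(),q.max(),'w',w.min(),w.max(),len(P))
E0=np.array([x0,y0])+d*q.max(); J0=np.array([x0,y0])+d*q.min(); print('ring end',E0,'jaw end',J0,'origin',(E0+J0)/2, 'eye from ring end',E0-15*d)
near=q>q.max()-31; print('eye by centroid',P[near].mean(0), 'perp',w[near].mean())
im=cv2.imread('pics/side1.png')[125:250,275:385]; cv2.imwrite('pics/crop3.png',cv2.resize(im,None,fx=4.8,fy=4.8,interpolation=cv2.INTER_CUBIC))
for y in (0,5,10):
    print(y,[((proj('side',st(PEG*s+[0,y,0]))-[275,125]+.5)*4.8).round().tolist() for s in (0,50)])
print([((proj('side',st([0,y,0]))-[275,125]+.5)*4.8).round().tolist() for y in(-31,31)])
E
```

```text
t: 11.45
ee_pos: [397.8, 328.5, 141.7]
orientation: [-3.125, -0.266, -0.014]
ft_force: [0.7, 0.2, 0.7]
width: 52.6
grasp_force: 0.0
yaw 11.135426 ends -95.8353384310624 87.66923901209435 w -16.712903868800247 16.817629585440717 237
ring end [ 520.78615574 -291.21137828] jaw end [ 340.73633535 -326.65137422] origin [ 430.76124554 -308.93137625] eye from ring end [ 506.06855396 -294.1083085 ]
eye by centroid [ 506.23146764 -294.07535062] perp 0.0008739923769260461
0 [[270.0, 199.0], [232.0, 160.0]]
5 [[264.0, 197.0], [226.0, 158.0]]
10 [[259.0, 195.0], [220.0, 156.0]]
[[307.0, 212.0], [234.0, 187.0]]
```

View pics/crop3.png

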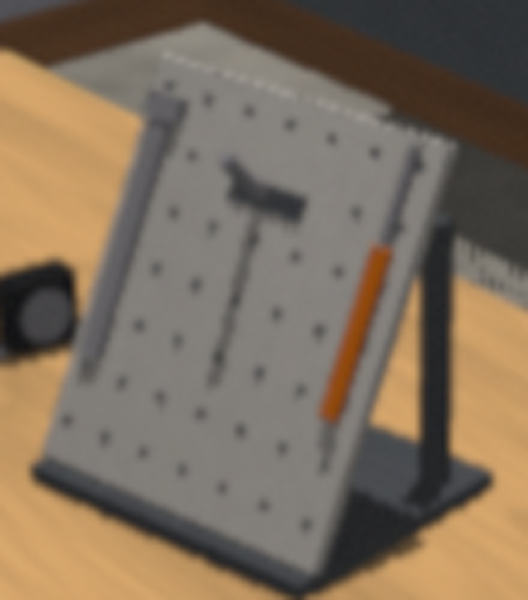

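Side crop: the slot runs from (233,183) to (305,212), and the peg end is near (227,160). This agrees with the top view and puts the peg at about +7 mm in the stand's y. Next, the wrench: origin (430.8, -308.9), yaw 11.1°, 183.5 mm long (given 184).

```bash
python3 -m pendant '{"grip":[0.2,0.2,0.2,0.2,0.2,0.2,0.2,0.2,0.2,0.2,0.2,0.2],"linear":[[-4.2,37.2,0],[-4.2,37.2,0],[-4.2,37.2,0],[-4.2,37.2,0],[-4.2,37.2,0],[-4.2,37.2,0],[-4.2,37.2,0],[-4.2,37.2,0],[-4.2,37.2,0],[-4.2,37.2,0],[-4.2,37.2,0],[-4.2,37.2,0]],"angular":[[0,0,0],[0,0,0],[0,0,0],[0,0,0],[0,0,0],[0,0,0],[0,0,0],[0,0,0],[0,0,0],[0,0,0],[0,0,0],[0,0,0]]}'
python3 -m pendant '{"grip":[0.2,0.2,0.2,0.2,0.2,0.2,0.2,0.2,0.2,0.2,0.2,0.2],"linear":[[-4.2,37.2,0],[-4.2,37.2,0],[-4.2,37.2,0],[-4.2,37.2,0],[-4.2,37.2,0],[0,0,20],[0,0,20],[0,0,10],[0,0,0],[0,0,0],[0,0,0],[0,0,0]],"angular":[[0,0,-0.024],[0,0,0],[0,0,0],[0,0,0],[0,0,0],[0,0,0],[0,0,0],[0,0,0],[0,0,0],[0,0,0],[0,0,0],[0,0,0]]}'
python3 - <<'E'
from h import *
plan([430.8,-308.9,2],tool(np.radians(11.1)))
for n in('side','top'):
    im=ctrl.get_image(n); cv2.imwrite(f'pics/{n}2.png',im[:,:,::-1])
E
```

```text
t: 12.45
ee_pos: [420.4, -124.3, 136.2]
orientation: [3.13, 0.266, 0.002]
ft_force: [0.8, 0.7, 0.0]
width: 52.7
grasp_force: 0.0
t: 13.45
ee_pos: [435.7, -309.0, 86.8]
orientation: [3.126, 0.305, 0.002]
ft_force: [-0.3, -0.3, -0.3]
width: 52.8
grasp_force: 0.0
lin in present tool axes [-4.9 -1.1 84.8] in target axes [-4.8 -1.  84.8] ang [ 0.001 -0.001  0.001] rows>= 3.0 t 13.45
```

```bash
python3 -m pendant '{"grip":[0.2,0.2,0.2,0.2,0.2,0.2,0.2,0.2,-1,-1,-1,-1],"linear":[[-4.8,-1,25],[0,0,25],[0,0,20],[0,0,10],[0,0,4],[0,0,0],[0,0,0],[0,0,0],[0,0,0],[0,0,0],[0,0,0],[0,0,0]],"angular":[[0,0,0],[0,0,0],[0,0,0],[0,0,0],[0,0,0],[0,0,0],[0,0,0],[0,0,0],[0,0,0],[0,0,0],[0,0,0],[0,0,0]]}'
python3 -m pendant '{"grip":[-1,-1,-1,-1,-1],"linear":[[0,0,0],[0,0,0],[0,0,0],[0,0,0],[0,0,0]],"angular":[[0,0,0],[0,0,0],[0,0,0],[0,0,0],[0,0,0]]}'
python3 - <<'E'
from h import *
print(cur()[0],cur()[2]['width'],cur()[2]['grasp_force'])
E
```

```text
t: 14.55
ee_pos: [430.2, -309.0, 2.1]
orientation: [3.126, 0.304, 0.001]
ft_force: [-0.1, 0.4, 0.1]
width: 29.4
grasp_force: 0.0
t: 14.97
ee_pos: [430.2, -309.0, 1.8]
orientation: [3.127, 0.304, 0.0]
ft_force: [-0.7, -0.9, 0.5]
width: 11.2
grasp_force: 30.0
[ 430.17604426 -309.02357522    1.76766359] 11.22782563639429 29.999876618385315
```

```bash
cat >> h.py <<'E'
EYE=np.array([77,0,-3.2]); PY=7.0; RT=tool(YAW,np.radians(42))
def eyeplan(s,dy=0,py=None):
    plan(st(PEG*s+[0,(PY if py is None else py)+dy,0])-RT.apply(EYE),RT)
E
python3 -m pendant '{"grip":[-1,-1,-1,-1,-1,-1,-1,-1,-1],"linear":[[0,0,-15],[0,0,-35],[0,0,-40],[0,0,-40],[0,0,-40],[0,0,-20],[0,0,0],[0,0,0],[0,0,0]],"angular":[[0,0,0],[0,0,0],[0,0,0],[0,0,0],[0,0,0],[0,0,0],[0,0,0],[0,0,0],[0,0,0]]}'
python3 -c "
from h import *
print(RT.as_matrix().round(2));eyeplan(85)"
```

```text
t: 15.72
ee_pos: [429.0, -308.0, 190.1]
orientation: [-3.125, -0.304, 0.003]
ft_force: [-0.9, -0.8, -2.7]
width: 11.5
grasp_force: 30.0
[[ 0.73  0.17  0.66]
 [ 0.13 -0.99  0.11]
 [ 0.67 -0.   -0.74]]
lin in present tool axes [ 183.5 -322.5  -18.8] in target axes [ 143.3 -326.8  103.3] ang [-0.011  0.735  0.023] rows>= 10.0 t 15.72
```

```bash
python3 -m pendant '{"grip":[-1,-1,-1,-1,-1,-1,-1,-1],"linear":[[0,0,0],[0,0,0],[0,0,0],[0,0,0],[0,0,0],[0,0,0],[0,0,0],[0,0,0]],"angular":[[-0.0015,0.105,0.003],[-0.0015,0.105,0.003],[-0.0015,0.105,0.003],[-0.0015,0.105,0.003],[-0.0015,0.105,0.003],[-0.0015,0.105,0.003],[-0.0015,0.105,0.003],[0,0,0]]}'
python3 -m pendant '{"grip":[-1,-1,-1,-1,-1,-1,-1,-1,-1,-1],"linear":[[12,-32,4],[12,-32,4],[12,-32,4],[12,-32,4],[12,-32,4],[12,-32,4],[12,-32,4],[12,-32,4],[0,0,0],[0,0,0]],"angular":[[0,0,0],[0,0,0],[0,0,0],[0,0,0],[0,0,0],[0,0,0],[0,0,0],[0,0,0],[0,0,0],[0,0,0]]}'
python3 -c "
from h import *
eyeplan(85)"
```

```text
t: 16.38
ee_pos: [427.2, -304.8, 186.8]
orientation: [-2.893, -0.249, -1.005]
ft_force: [-1.0, -0.4, -2.7]
width: 11.7
grasp_force: 30.0
t: 17.22
ee_pos: [478.1, -35.1, 225.8]
orientation: [-2.896, -0.265, -1.004]
ft_force: [-1.0, -0.7, -2.0]
width: 11.7
grasp_force: 30.0
lin in present tool axes [ 54.  -64.8  64.1] in target axes [ 49.2 -66.1  66.6] ang [-0.013  0.065  0.008] rows>= 3.0 t 17.22
```

```bash
python3 -m pendant '{"grip":[-1,-1,-1,-1,-1,-1,-1,-1,-1,-1,-1],"linear":[[0,0,0],[12.3,-16.5,16.6],[12.3,-16.5,16.6],[12.3,-16.5,16.6],[12.3,-16.5,16.6],[0,0,0],[0,0,0],[0,0,0],[0,0,0],[0,0,0],[0,0,0]],"angular":[[-0.013,0.065,0.008],[0,0,0],[0,0,0],[0,0,0],[0,0,0],[0,0,0],[0,0,0],[0,0,0],[0,0,0],[0,0,0],[0,0,0]]}'
python3 - <<'E'
from h import *
eyeplan(85)
p,R,o=cur()
for n in('side','top'):
    im=ctrl.get_image(n)[:,:,::-1]; cv2.imwrite(f'pics/{n}3.png',im)
    print(n,'eye pred',proj(n,p+R.apply(EYE)).round(1),'tip pred',proj(n,st(PEG*50+[0,PY,0])).round(1))
a=cv2.imread('pics/side3.png')[120:220,250:380];b=cv2.imread('pics/top3.png')[140:240,205:335]
f=lambda x:cv2.resize(x,None,fx=5,fy=5,interpolation=cv2.INTER_CUBIC)[:, :]
cv2.imwrite('pics/c4.png',cv2.resize(np.vstack([f(a)[:, :],f(b)]),None,fx=.6,fy=.6))
E
```

```text
t: 18.13
ee_pos: [546.1, 41.6, 208.3]
orientation: [-2.879, -0.245, -1.058]
ft_force: [-0.2, 0.4, -1.6]
width: 11.7
grasp_force: 30.0
lin in present tool axes [ 1.5 -2.   0.1] in target axes [ 1.5 -2.   0.1] ang [-0.006  0.028 -0.002] rows>= 1.0 t 18.13
side eye pred [315.9 152.4] tip pred [321.1 157.3]
top eye pred [252.5 187.2] tip pred [251.8 181.5]
```

View pics/c4.png

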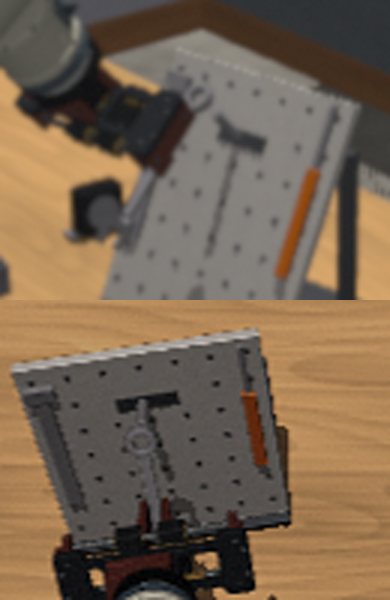

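The wrench eye shows at the predicted place in both views: side (316,152) and top (251.7,186.7). Next, one enlarged look at the bare peg in the earlier pictures.

Run:
```python
from h import *
S=16
out=[]
for n,(x0,y0) in(('side1',(312,148)),('top0',(238,166))):
    a=cv2.imread(f'pics/{n}.png')[y0:y0+24,x0:x0+24]; a=cv2.convertScaleAbs(a,alpha=1.6 if n=='top0' else 1.2)
    out.append(cv2.resize(a,None,fx=S,fy=S,interpolation=cv2.INTER_NEAREST))
    c=n[:-1]
    for y in(3,7): print(n,y,[((proj(c,st(PEG*s+[0,y,0]))-[x0,y0]+.5)*S).round().tolist() for s in(0,50)])
    print('slot ends',[((proj(c,st([0,y,0]))-[x0,y0]+.5)*S).round().tolist() for y in(-31,31)])
cv2.imwrite('pics/c5.png',np.hstack(out))
```

```text
side1 3 [[297.0, 293.0], [169.0, 163.0]]
side1 7 [[282.0, 287.0], [153.0, 157.0]]
slot ends [[431.0, 340.0], [189.0, 255.0]]
top0 3 [[255.0, 125.0], [252.0, 252.0]]
top0 7 [[233.0, 128.0], [230.0, 255.0]]
slot ends [[436.0, 100.0], [105.0, 146.0]]
```

View pics/c5.png

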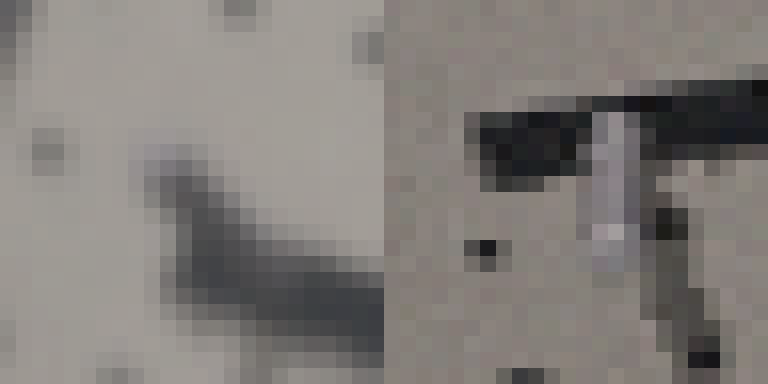

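Run:
```python
from h import *
def tri(a,b):
    (o1,d1),(o2,d2)=ray('side',*a),ray('top',*b); d1=d1/np.linalg.norm(d1);d2=d2/np.linalg.norm(d2)
    s=np.linalg.lstsq(np.c_[d1,-d2],o2-o1,rcond=None)[0]; A,B=o1+d1*s[0],o2+d2*s[1]; return (A+B)/2,np.linalg.norm(A-B)
T,g=tri((321.8,157.5),(251.6,181)); print('tip',T,g,'in slot frame',RS.inv().apply(T-SL),'expected',PEG*50)
p,R,o=cur(); E,g=tri((316,152.3),(251.7,186.7)); print('eye',E,g,'FK',p+R.apply(EYE)); print('rel vis in tool',RT.inv().apply(T-E))
print('rel FK', RT.inv().apply(st(PEG*50+[0,PY,0])-p-R.apply(EYE)))
```

```text
tip [626.60819324  57.58646485 235.71408249] 1.381215464823822 in slot frame [-31.11801527   7.23292568  35.71408249] expected [-33.45653032   0.          37.15724127]
eye [603.87658033  53.40100411 259.67497561] 0.4399495303492076 FK [602.11699538  51.39721744 260.83682078]
rel vis in tool [ 1.14247393 -0.29558781 33.27125016]
rel FK [ 1.13268421 -1.74133023 32.88389065]
```

```bash
python3 -m pendant '{"grip":[-1,-1,-1,-1,-1,-1,-1,-1,-1,-1],"linear":[[1.1,-1.0,0],[0,0,6],[0,0,8],[0,0,8],[0,0,4],[0,0,0],[0,0,0],[0,0,0],[0,0,0],[0,0,0]],"angular":[[-0.006,0.028,-0.002],[0,0,0],[0,0,0],[0,0,0],[0,0,0],[0,0,0],[0,0,0],[0,0,0],[0,0,0],[0,0,0]]}'
python3 - <<'E'
from h import *
p,R,o=cur();eyeplan(55); print(o['ft_force'],'rel FK (py7)', RT.inv().apply(st(PEG*50+[0,PY,0])-p-R.apply(EYE)))
for n,(x0,y0) in(('side',(300,140)),('top',(235,160))):
    im=ctrl.get_image(n)[:,:,::-1]; cv2.imwrite(f'pics/{n}4.png',im)
    print(n,((proj(n,p+R.apply(EYE))-[x0,y0]+.5)*10).round(),((proj(n,st(PEG*50+[0,PY,0]))-[x0,y0]+.5)*10).round())
a=cv2.imread('pics/side4.png')[140:180,300:340];b=cv2.imread('pics/top4.png')[160:200,235:275]
cv2.imwrite('pics/c6.png',cv2.resize(cv2.convertScaleAbs(np.hstack([a,b]),alpha=1.4),None,fx=10,fy=10,interpolation=cv2.INTER_CUBIC))
E
```

```text
t: 19.07
ee_pos: [563.6, 46.9, 189.4]
orientation: [-2.87, -0.248, -1.078]
ft_force: [-0.7, -0.5, -1.9]
width: 11.8
grasp_force: 30.0
lin in present tool axes [0.8 0.3 4. ] in target axes [0.7 0.3 4. ] ang [-0.007  0.014  0.001] rows>= 1.0 t 19.07
[-0.70618513 -0.52387634 -1.85005027] rel FK (py7) [0.66523173 0.31793445 7.90668132]
side [201. 167.] [216. 178.]
top [172. 235.] [173. 220.]
```

View pics/c6.png

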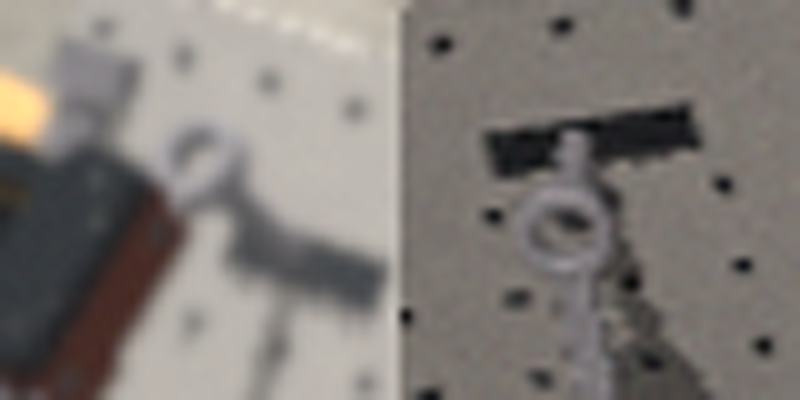

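```bash
python3 -m pendant '{"grip":[-1,-1,-1,-1,-1,-1,-1,-1],"linear":[[0.7,1.6,0],[0,0,1.5],[0,0,1.5],[0,0,1.5],[0,0,0],[0,0,0],[0,0,0],[0,0,0]],"angular":[[-0.007,0.014,0],[0,0,0],[0,0,0],[0,0,0],[0,0,0],[0,0,0],[0,0,0],[0,0,0]]}'
cat > s.py <<'E'
from h import *
p,R,o=cur(); print('F tool',R.inv().apply(o['ft_force']).round(1),'M tool',R.inv().apply(o['moment']).round(2),'rel FK to tip', RT.inv().apply(st(PEG*50+[0,PY,0])-p-R.apply(EYE)).round(2),'ang',(R.inv()*RT).as_rotvec().round(3))
E
python3 s.py
python3 -m pendant '{"grip":[-1,-1,-1,-1,-1,-1],"linear":[[0,0,2],[0,0,2],[0,0,2],[0,0,0],[0,0,0],[0,0,0]],"angular":[[0,0,0],[0,0,0],[0,0,0],[0,0,0],[0,0,0],[0,0,0]]}'
python3 s.py
```

```text
t: 19.83
ee_pos: [567.4, 46.0, 186.2]
orientation: [-2.868, -0.244, -1.1]
ft_force: [1.0, -0.0, -2.2]
width: 11.5
grasp_force: 30.0
F tool [-0.7  0.2  2.3] M tool [ 0.04 -0.5   0.02] rel FK to tip [ 0.2  -1.2   4.11] ang [-0.     0.     0.001]
t: 20.33
ee_pos: [571.3, 46.6, 181.6]
orientation: [-2.868, -0.244, -1.1]
ft_force: [0.2, 0.4, -1.1]
width: 11.5
grasp_force: 30.0
F tool [-0.6 -0.4  1. ] M tool [ 0.02 -0.5   0.02] rel FK to tip [ 0.3  -1.21 -1.96] ang [-0.  0.  0.]
```

```bash
python3 -m pendant '{"grip":[-1,-1,-1,-1,-1,-1,-1],"linear":[[0,0,2],[0,0,2],[0,0,2],[0,0,2],[0,0,0],[0,0,0],[0,0,0]],"angular":[[0,0,0],[0,0,0],[0,0,0],[0,0,0],[0,0,0],[0,0,0],[0,0,0]]}'
python3 s.py
python3 - <<'E'
from h import *
for n,(x0,y0) in(('side',(300,140)),('top',(235,160))):
    cv2.imwrite(f'pics/{n}5.png',ctrl.get_image(n)[:,:,::-1])
a=cv2.imread('pics/side5.png')[140:180,300:340];b=cv2.imread('pics/top5.png')[160:200,235:275]
cv2.imwrite('pics/c7.png',cv2.resize(cv2.convertScaleAbs(np.hstack([a,b]),alpha=1.4),None,fx=10,fy=10,interpolation=cv2.INTER_CUBIC))
E
```

```text
t: 20.92
ee_pos: [576.5, 47.5, 175.7]
orientation: [-2.868, -0.244, -1.1]
ft_force: [-0.0, -0.5, -1.7]
width: 11.8
grasp_force: 30.0
F tool [-1.2  0.5  1.2] M tool [-0.01 -0.49 -0.01] rel FK to tip [ 0.33 -1.2  -9.93] ang [-0.     0.     0.001]
```

View pics/c7.png

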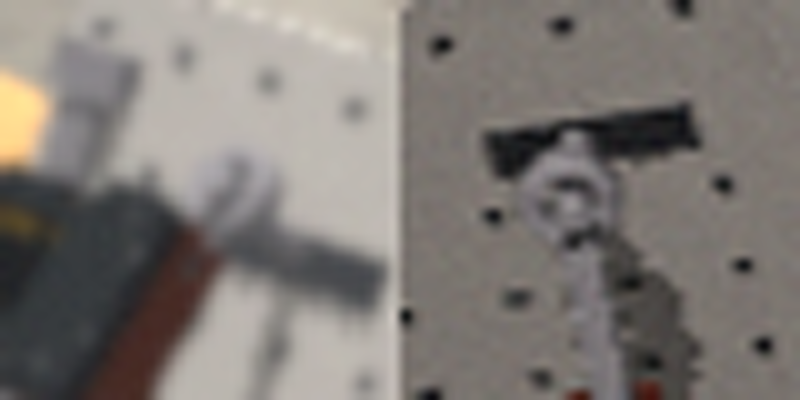

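The peg end shows inside the eye in the top view, at (573,203), and there is no contact force, so it has threaded. I'll slide it home.

```bash
python3 -m pendant '{"grip":[-1,-1,-1,-1,-1,-1,-1],"linear":[[0,0,3],[0,0,3],[0,0,3],[0,0,3],[0,0,0],[0,0,0],[0,0,0]],"angular":[[0,0,0],[0,0,0],[0,0,0],[0,0,0],[0,0,0],[0,0,0],[0,0,0]]}'
python3 s.py
python3 -m pendant '{"grip":[-1,-1,-1,-1,-1,-1,-1],"linear":[[0,0,3],[0,0,3],[0,0,3],[0,0,2],[0,0,0],[0,0,0],[0,0,0]],"angular":[[0,0,0],[0,0,0],[0,0,0],[0,0,0],[0,0,0],[0,0,0],[0,0,0]]}'
python3 s.py
```

```text
t: 21.6
ee_pos: [584.5, 48.9, 166.7]
orientation: [-2.868, -0.244, -1.1]
ft_force: [-0.8, -0.2, -1.7]
width: 11.8
grasp_force: 30.0
F tool [-1.7  0.   0.7] M tool [-0.04 -0.56  0.01] rel FK to tip [  0.35  -1.18 -21.98] ang [-0.     0.     0.001]
t: 22.18
ee_pos: [591.7, 50.1, 158.6]
orientation: [-2.868, -0.244, -1.1]
ft_force: [-1.0, -0.5, -2.0]
width: 11.4
grasp_force: 30.0
F tool [-2.1  0.4  0.8] M tool [-0.04 -0.53 -0.01] rel FK to tip [  0.33  -1.21 -32.92] ang [-0.  0.  0.]
```

```bash
python3 -m pendant '{"grip":[-1,-1,-1,-1,-1,-1],"linear":[[0,0,2],[0,0,2],[0,0,1.5],[0,0,0],[0,0,0],[0,0,0]],"angular":[[0,0,0],[0,0,0],[0,0,0],[0,0,0],[0,0,0],[0,0,0]]}'
python3 s.py
python3 -m pendant '{"grip":[-1,-1,-1,-1],"linear":[[0,0,1],[0,0,1],[0,0,0],[0,0,0]],"angular":[[0,0,0],[0,0,0],[0,0,0],[0,0,0]]}'
python3 s.py
```

```text
t: 22.68
ee_pos: [595.4, 50.7, 154.6]
orientation: [-2.868, -0.244, -1.1]
ft_force: [-0.1, 0.3, -1.3]
width: 11.5
grasp_force: 30.0
F tool [-0.9 -0.3  1. ] M tool [-0.04 -0.48  0.03] rel FK to tip [  0.23  -1.23 -38.39] ang [0. 0. 0.]
t: 23.02
ee_pos: [596.7, 51.0, 153.1]
orientation: [-2.868, -0.244, -1.1]
ft_force: [-1.2, -0.2, 0.4]
width: 11.9
grasp_force: 30.0
F tool [-0.6 -0.  -1.1] M tool [-0.04 -0.39  0.03] rel FK to tip [  0.26  -1.2  -40.36] ang [-0.     0.     0.001]
```

```bash
python3 -m pendant '{"grip":[-1,-1,-1,-1,-1],"linear":[[0,0,1],[0,0,1],[0,0,0],[0,0,0],[0,0,0]],"angular":[[0,0,0],[0,0,0],[0,0,0],[0,0,0],[0,0,0]]}'
python3 s.py
```

```text
t: 23.43
ee_pos: [598.0, 51.2, 151.5]
orientation: [-2.868, -0.244, -1.1]
ft_force: [-3.1, -0.8, -1.1]
width: 12.0
grasp_force: 30.0
F tool [-3.2  0.3 -1.3] M tool [ 0.   -0.41  0.04] rel FK to tip [  0.3   -1.21 -42.42] ang [-0.     0.     0.001]
```

```bash
python3 -m pendant '{"grip":[0,0,0,0,0,0,0,0],"linear":[[0,0,0],[0,0,0],[0,0,0],[0,0,0],[0,0,0],[0,0,0],[0,0,0],[0,0,0]],"angular":[[0,0,0],[0,0,0],[0,0,0],[0,0,0],[0,0,0],[0,0,0],[0,0,0],[0,0,0]]}'
python3 -m pendant '{"grip":[0,0,0,0,0,0,0,0,0,0],"linear":[[0,0,-10],[0,0,-20],[0,0,-30],[0,0,-30],[0,0,-30],[0,0,-30],[0,20,-20],[0,30,-10],[0,30,0],[0,30,0]],"angular":[[0,0,0],[0,0,0],[0,0,0],[0,0,0],[0,0,0],[0,0,0],[0,0,0],[0,0,0],[0,0,0],[0,0,0]]}'
python3 -m pendant '{"grip":[0,0,0,0,0,0,0,0],"linear":[[0,35,0],[0,35,0],[0,35,0],[0,35,0],[0,0,0],[0,0,0],[0,0,0],[0,0,0]],"angular":[[0,0,0],[0,0,0],[0,0,0],[0,0,0],[0,0,0],[0,0,0],[0,0,0],[0,0,0]]}'
python3 - <<'E'
from h import *
for n in('side','top'): cv2.imwrite(f'pics/{n}6.png',ctrl.get_image(n)[:,:,::-1])
a=cv2.imread('pics/side6.png')[120:260,180:390];b=cv2.imread('pics/top6.png')[145:285,140:350]
cv2.imwrite('pics/c8.png',cv2.resize(np.vstack([a,b]),None,fx=2.1,fy=2.1,interpolation=cv2.INTER_CUBIC))
p=st(PEG*10+[0,PY,0]); print('home eye pred',((proj('side',p)-[180,120])*2.1).round(),((proj('top',p)-[140,145])*2.1+[0,294]).round())
E
```

```text
t: 24.1
ee_pos: [598.1, 51.2, 151.7]
orientation: [-2.868, -0.244, -1.101]
ft_force: [-0.2, -0.3, 1.1]
width: 43.8
grasp_force: 0.0
t: 24.93
ee_pos: [543.5, -58.8, 236.8]
orientation: [-2.852, -0.252, -1.103]
ft_force: [0.3, 0.8, 0.1]
width: 44.2
grasp_force: 0.0
t: 25.6
ee_pos: [567.9, -194.3, 234.1]
orientation: [-2.852, -0.251, -1.099]
ft_force: [-0.1, 0.6, 0.3]
width: 44.1
grasp_force: 0.0
home eye pred [310.  92.] [235. 357.]
```

View pics/c8.png

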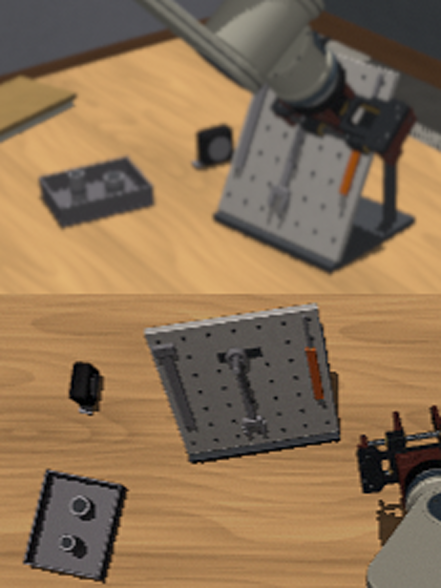

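The wrench hangs flat against the board, with its eye at (236,357) against (235,357) predicted for fully home. Both sockets stand in the tray, the tape measure is undisturbed, and the arm is clear.

```bash
python3 -c "
from workcell import ctrl
print(ctrl.close_job())"
```

```text
the job is handed in; nothing more can be done
None
```

I handed the job in at about 26 s: both sockets are in the tray and the large wrench hangs fully home on the peg, jaw down, checked in both camera views; no verdict came back.

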